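# Set the tag stamp to the wing bolt and stamp the tag

### The job

Turn the selector knob of the tag stamp until it clicks in pointing straight at the wing bolt sample, then take the mallet by its handle and knock the sprung punch fully down with the mallet's head to stamp the tag. Afterwards stand the mallet back on the counter on its head, the way you found it. Do not drive the punch while the selector points elsewhere, do not touch the punch with the robot itself, and leave the other things on the counter where they are.

Things in the scene. Friction and masses are not known exactly. Their poses are not given: they have to be found in the camera images.
- jig: The tag stamp: grey steel plate 220 x 330 mm, top at 20 mm, fixed to the counter (place and yaw vary). Origin at counter level, 5 mm in x and in y from below the plate's centre; x points away from the robot at yaw 0, y left, z up. Selector axis at x -20, y +60 mm; punch axis at x -20, y -100 mm.
- selector (a joint): Selector angle, rad, growing counterclockwise from above. Five click stations at 0, 0.419, 0.838, 1.257, 1.676 (stops 0.14 beyond); let go within 0.15 of a station it springs into it. Passing a click takes about 0.1 N m. At 0 it points 48 degrees clockwise of the jig's x axis. It starts at one of the first two stations, which have no sample; the last three have one each.
- selector_grip (a point): Point on the selector's vertical axis, 60 mm above the counter. Black selector: round skirt 84 mm across, top 44 mm above the counter; on it a bar grip 70 mm long, 16 mm wide, from 44 to 82 mm above the counter, centred on the axis. The point's x axis runs along the bar to the pointing end, where an arrow tip with a white line sticks out to 55 mm from the axis; z up.
- selector_aim (a point): A point that turns with the selector: 100 mm from its axis straight ahead of the arrow, which is the distance at which the samples stand. It coincides (seen from above) with the sample the selector points at.
- wing_bolt: Sample with two upright wings (a wing bolt head, 42 mm across the wings, 42 mm high), plain steel, fixed upright on the plate 100 mm from the selector's axis at one of the last three stations (which one varies). Origin on the plate top, at its axis.
- hex_bolt: Sample with a six-sided head 30 mm across the flats, 29 mm high, fixed on the plate like the wing bolt, at another of the last three stations. Origin on the plate top, at its axis.
- dome_bolt: Sample with a round domed, slotted head 32 mm across, 30 mm high, fixed on the plate like the wing bolt, at another of the last three stations. Origin on the plate top, at its axis.
- punch (a joint): How far the punch is pushed down, m: 0 up, 0.015 fully down at its stop. A spring pushes it back up: about 3 N at the start of the travel and 9 N at the bottom.
- punch_top (a point): Centre of the top of the punch's round steel head (32 mm diameter, 10 mm thick), 95 mm above the counter when up. It stands over a dark steel guide 60 x 60 mm whose top is 65 mm above the counter.
- mallet: Mallet, about 0.35 kg, standing on its black rubber head: a cylinder 50 mm across, 80 mm high, axis vertical. From mid-head (40 mm up) a wooden handle, 22 mm wide, 24 mm high, sticks out level along the mallet's -x axis to 172 mm from the head's axis. Origin at the centre of the head's lower face (the striking face); z up along the head.
- mallet_grip (a point): Point inside the handle to grip from above: 58 mm from the head's axis, 40 mm above the lower face; fingers close across the handle (along the mallet's y). The centre of mass lies between here and the head.
- carton: Cardboard box 110 x 75 mm, 60 mm high, loose bystander; origin under its centre.
- jar: Closed jar, 60 mm diameter, 85 mm high, loose bystander; origin under its centre.
- tape: Tape measure, 70 x 36 mm, 62 mm high, loose bystander; origin under its centre.
- spanner: Steel spanner 170 mm long lying flat to the right of the stamp, loose bystander; its length lies along its x axis.
- tray: Small grey divided tray 140 x 100 mm, 40 mm high, loose bystander; origin under its centre.
- small_carton: Cardboard box 90 x 90 mm, 50 mm high, loose bystander; origin under its centre.
- anchor_sleeve: Aluminium sleeve lying down, 32 mm diameter, 100 mm long along its x axis, loose bystander.
Things that resemble listed ones, but are neither listed nor needed, are in the scene too. Leave any green or yellow look-alike of the mallet alone.

How it is judged (in metres and radians):
On the way, in this order (a step that is already met when the one before it is completed fails the run):
1. the selector points at the wing bolt and rests there (horizontal distance between selector_aim and wing_bolt below 0.012 m and velocity of joint selector between -0.15 and 0.15 rad/s), for 0.3 s.
2. the mallet drives the punch down (at least 11 of its 15 mm), with the selector still on the wing bolt (horizontal distance between selector_aim and wing_bolt below 0.012 m and value of joint punch above 0.011 m and contact force between mallet and punch above 1 N), for 0.02 s.
At the end, for the whole second after the job is handed in: The selector points at the wing bolt (its aim point within 12 mm of the sample's axis), the punch is back up (within 3 mm), and the mallet stands still on the counter on its head (upright within 0.1 rad, its lower face on the counter within 6 mm), not touching the stamp (horizontal distance between selector_aim and wing_bolt below 0.012 m and value of joint punch below 0.003 m and height (world z) of mallet between -0.006 and 0.006 m and angle between mallet's own z axis and vertical below 0.1 rad and linear speed of mallet below 0.02 m/s and angular speed of mallet below 0.2 rad/s and contact force between mallet and jig below 0.1 N).
It fails at once if the punch is driven (over 6 mm) while the selector does not point at the wing bolt (value of joint punch above 0.006 m and not (horizontal distance between selector_aim and wing_bolt below 0.012 m)).
It fails at once if the robot itself pushes on the punch (contact force between any of the fingers, the arm and punch above 1 N).
It fails at once if a bystander is moved by more than 40 mm (distance of any of carton, jar, tape, spanner, tray, small_carton, anchor_sleeve from where it was at the start of the episode above 0.04 m).
It also fails if it takes over 67 s, if anything falls off the work surface, if the arm or the gripper's body presses on something with over 40 N, if the wrist force passes 120 N, or if a joint passes its speed limit or range.

### The arm

A 6-joint arm with a two-finger parallel gripper is mounted at the origin on the work surface. World frame = base frame: x ahead of the robot, y to its left, z up, the work surface at z = 0. Lengths are in mm, angles in rad, forces in N, time in s.
With the tool pointing down it reaches from about 275 to 1000 mm from the base axis. Payload 8.4 kg.
Tool frame: the origin (TCP) lies midway between the tips of the shut fingers; the grasp point (between the pads) lies 19 mm behind it; z points along the fingers, y is the line along which they close (so a half turn about z gives the same grasp; the last joint's range is limited). The gripper opens to 85 mm and grips with 20 to 120 N. Pads are 22 mm wide; open, the fingers measure 114 mm over their backs; the gripper's body (76 mm by 85 mm) begins 54 mm behind the grasp point. The pads swing forward as they close: fully open they stand 13 mm farther back than shut.
Start: joints at [-1.266, 0.353, 1.633, -0, 1.155, -0.002], TCP at [188.755, -595.818, 231.281] pointing down, gripper open.
Joint ranges: [-2.63, 2.63], [-0.92, 2.1], [0.06, 2.66], [-1.3, 4.44], [0, 2.69], [-3.02, 3.02]. Speed limits (rad/s): [2.22, 2.22, 2.79, 3.14, 3.14, 3.14].

### API

Orientations are given as [roll, pitch, yaw] about the fixed x, y, z axes, in that order (R = Rz(yaw) Ry(pitch) Rx(roll)).
In Python, from rig import r, imaging gives the robot as it stands. The module is installed in compiled form; this text tells all that it offers.
- The arm moves only by the tool arm_command, never from a script. Its argument "deltas" is a list of rows, each an object of numbers: "hand": the finger opening in mm, from 0 to 85.4; "tx", "ty", "tz": the shift along the tool's x, y, z in mm; "wx", "wy", "wz": the turn, a rotation vector about the tool's x, y, z in rad. A call has 1 to 8 rows; each row shifts and turns the commanded pose from where the row before left it, along the tool's axes as they then stand; what a row does not reach is not made up. A row lasts 1/8 s, in which the tool goes at most 62.5 mm and 10.7 degrees, less where a joint would pass 70% of its speed; a pose out of reach is approached as far as the arm can. A call with a gripper value outside its range is refused whole. The fingers move at their own pace and stop on an object; "squeeze" is the grip in N (left out, the last holds). Time passes only in rows, so rows that do not move let the fingers close. It gives the time, the measured TCP pose, the force, the opening and the grip force at its end, in the units of the state.
- r.sense(): the state, without advancing time (a new reading comes with each control period).
- imaging.grab_frame(name): name is "side" or "top"; returns a dict with "image" (480x640x3 uint8, red, green, blue), "mtx" (3x3 intrinsics, pixels), "world_to_cam" (4x4, takes a point from world to camera coordinates). Camera axes: x right, y up, looking along -z (the intrinsics and any distortion apply to the point x, -y, -z); pixel columns grow to the right and rows downward; lengths in mm; the calibration is good to about 2 mm. A picture is of the moment at which its call begins. There is no depth.
- r.sign_off(): hands the job in; it is judged then, once.
The state is a dict: "clock": time; "qpos": joint angles; "qvel": joint speeds; "joint_efforts": joint torques, N m; "eef_pos": TCP position; "tcp_rot": TCP orientation; "contact_force": force on the tool from outside, world axes, zero at the start; "wrist_torque": the same for the moment, N m; "opening": opening from 0.0 (shut) to 1.0 (fully open); "grasp_force": force on a finger pad.
Only numpy, scipy, OpenCV 4.12 (cv2) and the standard library are available. Lean on these libraries where they do the work, as an engineer would, in place of code of your own. Each camera call takes 0.05 s, during which the arm holds its last target. There are 200 camera calls.

## Working session

There is one attempt and no reset: what is moved stays moved. The work goes in short steps, Python scripts to look and compute and a tool call to move; the robot and the scene stay as the last step left them, time stands still between calls to the robot, and variables do not carry over. Pictures are saved under pics/ and viewed, at most 10 in all, crops included, and the job is handed in when it is done.

Besides the shell and the picture viewer there is one more tool, called after "Request:" in YAML: its name, and indented under it one key for each argument. arm_command: Moves the arm, as the interface text tells. Its arguments: {"type":"object","properties":{"deltas":{"type":"array"},"squeeze":{"type":"number"}},"required":["deltas"]}

```bash
mkdir -p pics
python3 - <<'E'
from rig import r, imaging
import cv2,pickle
s=r.sense();print(s)
for n in("side","top"):
    f=imaging.grab_frame(n);pickle.dump(f,open(n+'0.pkl','wb'));cv2.imwrite(f'pics/{n}0.png',f['image'][:,:,::-1]);print(f.keys(),f['mtx'],f['world_to_cam'].round(3))
E
```

```text
{'clock': 0.0, 'qpos': array([-1.26640755e+00,  3.53663050e-01,  1.63415083e+00, -4.71309170e-06,
        1.15517342e+00, -2.44140522e-03]), 'qvel': array([ 5.17244811e-04, -3.32132513e-04, -1.28901131e-03, -1.32682133e-03,
        1.52256342e-05, -2.86409747e-04]), 'joint_efforts': array([-6.84583320e-04, -6.05260348e+01, -3.42070949e+01, -4.70024600e-05,
        9.19270824e-03, -1.44426231e-06]), 'eef_pos': array([ 188.60465654, -595.36210045,  230.54522106]), 'tcp_rot': array([-3.14019800e+00,  9.04284724e-07,  3.06832089e-01]), 'contact_force': array([ 0.18597355,  0.72640454, -0.25939113]), 'wrist_torque': array([-0.00093791,  0.01859926, -0.01567008]), 'grasp_force': 0.0, 'opening': 1.0014130188511607}
dict_keys(['image', 'mtx', 'world_to_cam']) [[493.97370015   0.         323.69764847]
 [  0.         493.97370015 236.6093281 ]
 [  0.           0.           1.        ]] [[-8.55000e-01 -5.18000e-01  1.00000e-02  4.18871e+02]
 [ 3.26000e-01 -5.22000e-01  7.89000e-01 -2.26135e+02]
 [-4.03000e-01  6.78000e-01  6.15000e-01 -8.60827e+02]
 [ 0.00000e+00  0.00000e+00  0.00000e+00  1.00000e+00]]
dict_keys(['image', 'mtx', 'world_to_cam']) [[536.35762362   0.         308.94105357]
 [  0.         536.35762362 234.54623608]
 [  0.           0.           1.        ]] [[-7.200000e-02 -9.970000e-01 -7.000000e-03  2.291100e+01]
 [ 9.720000e-01 -7.200000e-02  2.230000e-01 -5.066360e+02]
 [-2.230000e-01  1.000000e-02  9.750000e-01 -1.372167e+03]
 [ 0.000000e+00  0.000000e+00  0.000000e+00  1.000000e+00]]
```

View pics/top0.png

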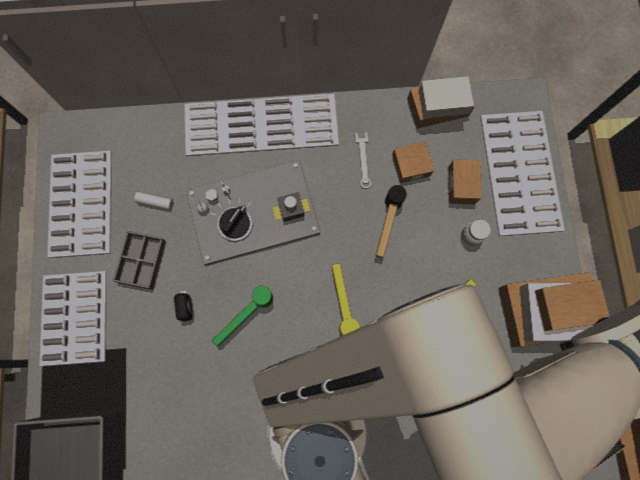

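View pics/side0.png

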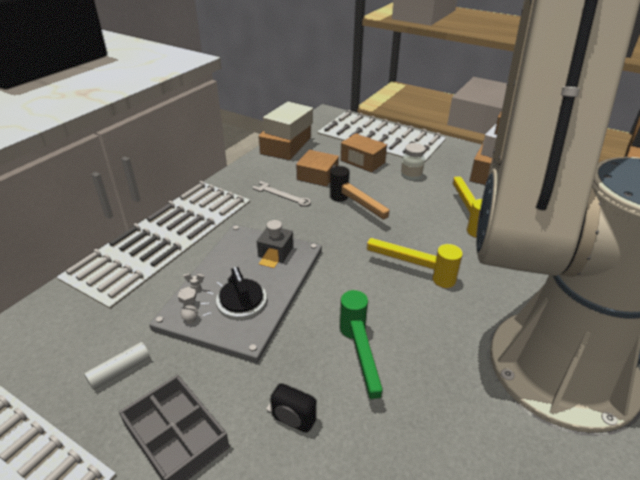

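The top view shows the stamp with its selector at about (235,222), samples at (202–226,188–208) and punch at (290,203). The wooden mallet's head is at (397,193), with its handle running to (381,255). The side view shows the selector at (240,293) and the mallet's head at (340,180).

Run:
```python
import cv2,numpy as np
t=cv2.imread('pics/top0.png');s=cv2.imread('pics/side0.png')
z=lambda i,x,y,w,h,k:cv2.resize(i[y:y+h,x:x+w],None,fx=k,fy=k,interpolation=cv2.INTER_CUBIC)
a=z(t,180,155,160,110,5);cv2.imwrite('pics/t1.png',a)
a=np.vstack([z(s,150,210,180,150,4)]);cv2.imwrite('pics/s1.png',a)
```

```text
(no output)
```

View pics/t1.png

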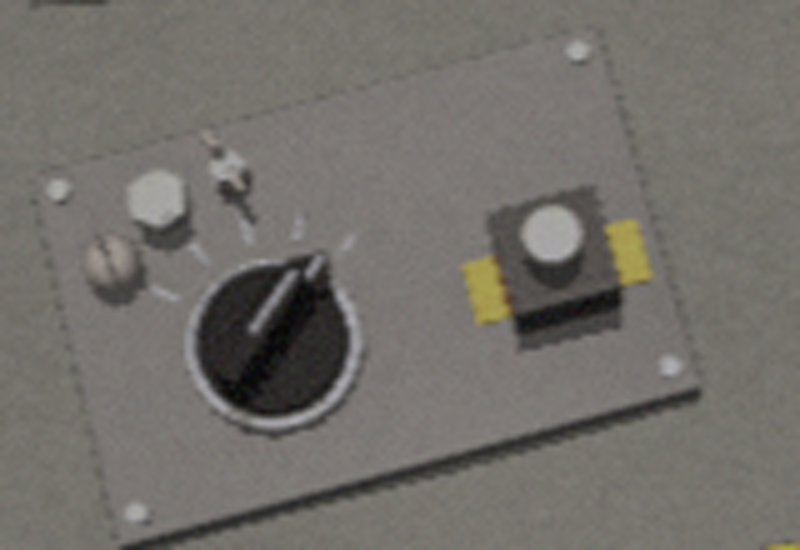

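View pics/s1.png

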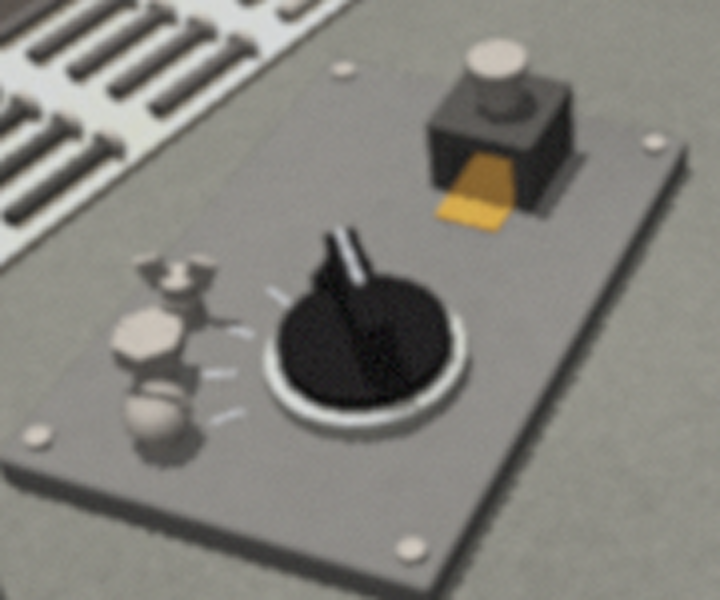

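Zoomed in, the wing bolt is the middle-station sample: top crop (230,170), side crop (177,280). The selector points at the rightmost tick, so it is at station 0. The punch head is at top crop (551,235) and side crop (498,57). Next I'll measure with masks and triangulation.

```bash
cat > h.py <<'E'
import numpy as np,cv2,pickle
def P(f): 
    return f['mtx']@np.diag([1,-1,-1])@f['world_to_cam'][:3]
def proj(f,X):
    p=P(f)@np.r_[X,1]; return p[:2]/p[2]
def tri(ft,fs,a,b):
    X=cv2.triangulatePoints(P(ft),P(fs),np.float64(a),np.float64(b))[:,0]; X=X[:3]/X[3]
    return X,np.linalg.norm(proj(ft,X)-a),np.linalg.norm(proj(fs,X)-b)
def plane(f,uv,z):
    W=f['world_to_cam'];R=W[:3,:3];c=-R.T@W[:3,3]
    d=R.T@np.diag([1,-1,-1])@np.linalg.inv(f['mtx'])@np.r_[uv,1]
    return c+d*(z-c[2])/d[2]
def load(k=0): return [pickle.load(open(n+f'{k}.pkl','rb')) for n in('top','side')]
def mask(f,fn,x0,y0,x1,y1):
    h=cv2.cvtColor(f['image'],cv2.COLOR_RGB2HSV).astype(int);m=np.zeros(h.shape[:2],np.uint8)
    m[y0:y1,x0:x1]=fn(*np.moveaxis(h,2,0))[y0:y1,x0:x1];
    n,l,st,c=cv2.connectedComponentsWithStats(m);i=1+st[1:,4].argmax();return (l==i).astype(np.uint8),c[i]
E
python3 - <<'E'
from h import *
np.set_printoptions(precision=1,suppress=True)
t,s=load()
T=lambda x,y:np.array([180+(x+.5)/5-.5,155+(y+.5)/5-.5]);S=lambda x,y:np.array([150+(x+.5)/4-.5,210+(y+.5)/4-.5])
pts={'punch':((551,235),(498,57)),'wing':((230,170),(177,278)),'hex':((157,198),(149,335)),
'lineA':((252,332),(360,280)),'lineB':((297,272),(340,232)),
'scr1':((58,190),(37,437)),'scr2':((578,51),(343,69)),'scr3':((671,365),(654,142)),'scr4':((136,512),(411,549))}
for k,(a,b) in pts.items(): print(k,*tri(t,s,T(*a),S(*b)))
for k,p in {'t0':(348,243),'t1':(298,228),'t2':(248,233),'t3':(200,253),'t4':(165,293),'ring':(275,346)}.items(): print(k,plane(t,T(*p),20))
print('ringside',plane(s,S(367,351),20))
# mallet
wood=lambda h,S_,v:(h>5)&(h<22)&(S_>110)&(v>60)
blk=lambda h,S_,v:v<50
for n,f,b,b2 in(('t',t,(370,180,410,265),(380,175,415,215)),('s',s,(335,165,395,225),(325,160,360,210))):
    m,c=mask(f,wood,*b);print(n,'wood',c,m.sum(),cv2.minAreaRect(np.argwhere(m)[:,::-1].astype(np.float32)))
    m,c=mask(f,blk,*b2);print(n,'head',c,m.sum(),cv2.boundingRect(m))
z=lambda i,x,y,w,h,k:cv2.resize(i[y:y+h,x:x+w,::-1],None,fx=k,fy=k,interpolation=cv2.INTER_CUBIC)
cv2.imwrite('pics/m1.png',np.hstack([z(t['image'],360,175,60,90,6),z(s['image'],320,155,70,90,6)[:540]]))
E
```

```text
punch [591.1  30.4  95.9] 0.2683104322810472 0.4009132978366547
wing [657.2 205.7  46.1] 0.7858762590092869 1.285904313316133
hex [641.2 244.5  49.3] 0.004243838514770656 0.007214422928083992
lineA [553.3 191.1  84.8] 0.3573661121762174 0.6018638869271452
lineB [585.5 166.6  80.5] 0.36148694694018874 0.5920051548730519
scr1 [658.3 303.9  24.8] 0.18705824669401083 0.32839669866340726
scr2 [718.7  10.1  24.6] 0.2954633645060484 0.42452998072733344
scr3 [533.7 -28.8  23.5] 0.2118720672275742 0.3118279948387825
scr4 [472.9 265.8  25. ] 0.16199168999689906 0.2971343602522292
t0 [616.7 144.5  20. ]
t1 [627.4 171.8  20. ]
t2 [626.6 199.7  20. ]
t3 [617.  226.7  20. ]
t4 [595.5 246.9  20. ]
ring [560.8 187.4  20. ]
ringside [569.  177.5  20. ]
t wood [386.2 229.6] 349 ((386.12738037109375, 230.318603515625), (8.242388725280762, 53.84748840332031), 15.780754089355469)
t head [395.5 196. ] 327 (385, 185, 21, 24)
s wood [364.4 199.8] 533 ((364.26922607421875, 200.3461456298828), (54.0832633972168, 11.371354103088379), 33.690067291259766)
s head [338.  182.6] 503 (330, 166, 19, 36)
```

View pics/m1.png

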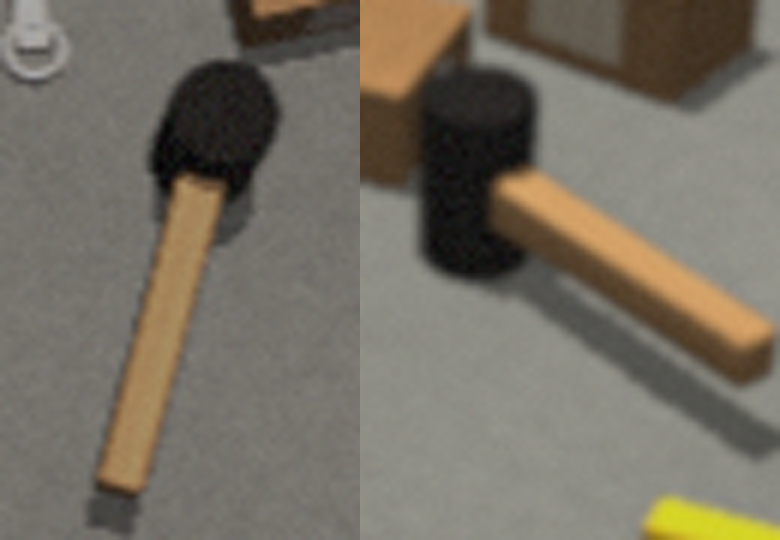

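The crop shows the mallet's head top centred at about (222,112) in the top part and (480,97) in the side part, with the handle running down to about (120,487). The jig measurements agree with the text: yaw is about 0.205, the selector is at (560,187) and the target bearing is 0.205. I'll measure the mallet and start moving to the selector.

Run:
```python
from h import *
np.set_printoptions(precision=1,suppress=True)
t,s=load()
T=lambda x,y:np.array([360+(x+.5)/6-.5,175+(y+.5)/6-.5]);S=lambda x,y:np.array([320+(x-360+.5)/6-.5,155+(y+.5)/6-.5])
for k,(a,b) in {'head':((222,112),(480,97)),'far':((120,486),(750,345))}.items():print(k,*tri(t,s,T(*a),S(*b)))
print('headtop80',plane(t,T(222,112),80),plane(s,S(480,97),80))
p=plane(t,T(120,486),52);q=plane(t,T(200,182),52);print(p,q,np.arctan2(*(q-p)[1::-1]))
p=plane(s,S(750,345),52);q=plane(s,S(520,183),52);print(p,q,np.arctan2(*(q-p)[1::-1]))
```

```text
head [ 598.3 -255.1   78.2] 0.1999814774619259 0.25309854810231325
far [ 441.1 -196.9   45.5] 0.9881024836165496 1.3245447470118858
headtop80 [ 597.2 -254.9   80. ] [ 597.5 -252.4   80. ]
[ 437.4 -196.6   52. ] [ 573.5 -246.7   52. ] -0.352605282633162
[ 440.6 -187.8   52. ] [ 571.9 -242.7   52. ] -0.3959996540551062
```

Request:
arm_command:
  deltas:
    - {"tx": 37,"ty": -39.5}
    - {"tx": 37,"ty": -39.5}
    - {"tx": 37,"ty": -39.5}
    - {"tx": 37,"ty": -39.5}
    - {"tx": 37,"ty": -39.5}
    - {"tx": 37,"ty": -39.5}
    - {"tx": 37,"ty": -39.5}
    - {"tx": 37,"ty": -39.5}

```text
schema error: expected keys hand, tx, ty, tz, wx, wy, wz
```

Request:
arm_command:
  deltas:
    - {"hand": 85,"tx": 37,"ty": -39.5,"tz": 0,"wx": 0,"wy": 0,"wz": 0}
    - {"hand": 85,"tx": 37,"ty": -39.5,"tz": 0,"wx": 0,"wy": 0,"wz": 0}
    - {"hand": 85,"tx": 37,"ty": -39.5,"tz": 0,"wx": 0,"wy": 0,"wz": 0}
    - {"hand": 85,"tx": 37,"ty": -39.5,"tz": 0,"wx": 0,"wy": 0,"wz": 0}
    - {"hand": 85,"tx": 37,"ty": -39.5,"tz": 0,"wx": 0,"wy": 0,"wz": 0}
    - {"hand": 85,"tx": 37,"ty": -39.5,"tz": 0,"wx": 0,"wy": 0,"wz": 0}
    - {"hand": 85,"tx": 37,"ty": -39.5,"tz": 0,"wx": 0,"wy": 0,"wz": 0}
    - {"hand": 85,"tx": 37,"ty": -39.5,"tz": 0,"wx": 0,"wy": 0,"wz": 0}

```text
clock: 1.1
eef_pos: [375.9, -203.5, 231.3]
tcp_rot: [3.142, -0.0, 0.307]
contact_force: [1.6, -0.7, -0.6]
opening: 0.998
grasp_force: 0.0
```

Request:
arm_command:
  deltas:
    - {"hand": 85,"tx": 37,"ty": -39.5,"tz": 0,"wx": 0,"wy": 0,"wz": 0}
    - {"hand": 85,"tx": 37,"ty": -39.5,"tz": 0,"wx": 0,"wy": 0,"wz": 0}
    - {"hand": 85,"tx": 37,"ty": -39.5,"tz": 0,"wx": 0,"wy": 0,"wz": 0}
    - {"hand": 85,"tx": 37,"ty": -39.5,"tz": 0,"wx": 0,"wy": 0,"wz": 0}
    - {"hand": 85,"tx": 37,"ty": -39.5,"tz": 0,"wx": 0,"wy": 0,"wz": 0}
    - {"hand": 85,"tx": 37,"ty": -39.5,"tz": 0,"wx": 0,"wy": 0,"wz": 0}
    - {"hand": 85,"tx": 37,"ty": -39.5,"tz": 0,"wx": 0,"wy": 0,"wz": 0}
    - {"hand": 85,"tx": 37,"ty": -39.5,"tz": 0,"wx": 0,"wy": 0,"wz": 0}

```text
clock: 2.1
eef_pos: [562.6, 187.2, 231.0]
tcp_rot: [3.141, 0.0, 0.307]
contact_force: [0.1, -0.6, 0.9]
opening: 0.996
grasp_force: 0.0
```

Request:
arm_command:
  deltas:
    - {"hand": 60,"tx": 0,"ty": 0,"tz": 10,"wx": 0,"wy": 0,"wz": 0.16}
    - {"hand": 60,"tx": 0,"ty": 0,"tz": 10,"wx": 0,"wy": 0,"wz": 0.16}
    - {"hand": 60,"tx": 0,"ty": 0,"tz": 10,"wx": 0,"wy": 0,"wz": 0.16}
    - {"hand": 60,"tx": 0,"ty": 0,"tz": 10,"wx": 0,"wy": 0,"wz": 0.16}
    - {"hand": 60,"tx": 0,"ty": 0,"tz": 10,"wx": 0,"wy": 0,"wz": 0.16}
    - {"hand": 60,"tx": 0,"ty": 0,"tz": 10,"wx": 0,"wy": 0,"wz": 0.14}
    - {"hand": 60,"tx": 0,"ty": 0,"tz": 0,"wx": 0,"wy": 0,"wz": 0}

```text
clock: 2.98
eef_pos: [561.5, 185.2, 170.3]
tcp_rot: [3.14, 0.001, -0.632]
contact_force: [0.4, 0.3, -0.4]
opening: 0.703
grasp_force: 0.0
```

Request:
arm_command:
  deltas:
    - {"hand": 60,"tx": -2,"ty": -0.5,"tz": 30,"wx": 0,"wy": 0,"wz": 0}
    - {"hand": 60,"tx": 0,"ty": 0,"tz": 30,"wx": 0,"wy": 0,"wz": 0}
    - {"hand": 60,"tx": 0,"ty": 0,"tz": 30,"wx": 0,"wy": 0,"wz": 0}
    - {"hand": 60,"tx": 0,"ty": 0,"tz": 28,"wx": 0,"wy": 0,"wz": 0}
    - {"hand": 60,"tx": 0,"ty": 0,"tz": 0,"wx": 0,"wy": 0,"wz": 0}

```text
clock: 3.6
eef_pos: [559.5, 186.6, 51.8]
tcp_rot: [3.139, 0.002, -0.63]
contact_force: [0.2, -0.2, 1.2]
opening: 0.697
grasp_force: 0.0
```

Request:
arm_command:
  deltas:
    - {"hand": 5,"tx": 0,"ty": 0,"tz": 0,"wx": 0,"wy": 0,"wz": 0}
    - {"hand": 5,"tx": 0,"ty": 0,"tz": 0,"wx": 0,"wy": 0,"wz": 0}
    - {"hand": 5,"tx": 0,"ty": 0,"tz": 0,"wx": 0,"wy": 0,"wz": 0}
    - {"hand": 5,"tx": 0,"ty": 0,"tz": 0,"wx": 0,"wy": 0,"wz": 0}
    - {"hand": 5,"tx": 0,"ty": 0,"tz": 0,"wx": 0,"wy": 0,"wz": 0}
    - {"hand": 5,"tx": 0,"ty": 0,"tz": 0,"wx": 0,"wy": 0,"wz": 0}
  squeeze: 40

```text
clock: 4.35
eef_pos: [560.4, 185.5, 54.8]
tcp_rot: [3.139, -0.0, -0.632]
contact_force: [-5.4, -9.9, 13.6]
opening: 0.18
grasp_force: 40.9
```

Request:
arm_command:
  deltas:
    - {"hand": 5,"tx": 0,"ty": 0,"tz": -4,"wx": 0,"wy": 0,"wz": 0}
    - {"hand": 5,"tx": 0,"ty": 0,"tz": 0,"wx": 0,"wy": 0,"wz": -0.14}
    - {"hand": 5,"tx": 0,"ty": 0,"tz": 0,"wx": 0,"wy": 0,"wz": -0.14}
    - {"hand": 5,"tx": 0,"ty": 0,"tz": 0,"wx": 0,"wy": 0,"wz": -0.14}
    - {"hand": 5,"tx": 0,"ty": 0,"tz": 0,"wx": 0,"wy": 0,"wz": -0.14}
    - {"hand": 5,"tx": 0,"ty": 0,"tz": 0,"wx": 0,"wy": 0,"wz": -0.14}
    - {"hand": 5,"tx": 0,"ty": 0,"tz": 0,"wx": 0,"wy": 0,"wz": -0.14}
    - {"hand": 5,"tx": 0,"ty": 0,"tz": 0,"wx": 0,"wy": 0,"wz": 0}

```text
clock: 5.35
eef_pos: [559.9, 184.9, 55.3]
tcp_rot: [3.139, 0.003, 0.21]
contact_force: [7.0, -8.4, -26.4]
opening: 0.176
grasp_force: 44.1
```

Request:
arm_command:
  deltas:
    - {"hand": 5,"tx": 0,"ty": 0,"tz": 0,"wx": 0,"wy": 0,"wz": 0}
    - {"hand": 50,"tx": 0,"ty": 0,"tz": 0,"wx": 0,"wy": 0,"wz": 0}
    - {"hand": 50,"tx": 0,"ty": 0,"tz": 0,"wx": 0,"wy": 0,"wz": 0}
    - {"hand": 50,"tx": 0,"ty": 0,"tz": 0,"wx": 0,"wy": 0,"wz": 0}
    - {"hand": 50,"tx": 0,"ty": 0,"tz": 0,"wx": 0,"wy": 0,"wz": 0}

```text
clock: 5.98
eef_pos: [561.2, 187.3, 57.8]
tcp_rot: [-3.141, -0.001, 0.207]
contact_force: [-0.0, -0.8, -0.1]
opening: 0.585
grasp_force: 0.0
```

Request:
arm_command:
  deltas:
    - {"hand": 50,"tx": 0,"ty": 0,"tz": -40,"wx": 0,"wy": 0,"wz": 0}
    - {"hand": 50,"tx": 0,"ty": 0,"tz": -50,"wx": 0,"wy": 0,"wz": 0}
    - {"hand": 50,"tx": 0,"ty": 0,"tz": -50,"wx": 0,"wy": 0,"wz": 0}
    - {"hand": 50,"tx": -50,"ty": 0,"tz": -30,"wx": 0,"wy": 0,"wz": 0}
    - {"hand": 50,"tx": -50,"ty": 0,"tz": 0,"wx": 0,"wy": 0,"wz": 0}
    - {"hand": 50,"tx": -50,"ty": 0,"tz": 0,"wx": 0,"wy": 0,"wz": 0}
    - {"hand": 50,"tx": 0,"ty": 0,"tz": 0,"wx": 0,"wy": 0,"wz": 0}

```text
clock: 6.85
eef_pos: [410.9, 155.5, 227.4]
tcp_rot: [3.142, 0.001, 0.207]
contact_force: [-0.0, -0.1, 0.3]
opening: 0.587
grasp_force: 0.0
```

Run:
```python
from rig import r, imaging
import cv2,pickle,numpy as np
I=[]
z=lambda i,x,y,w,h,k:cv2.resize(i[y:y+h,x:x+w,::-1],None,fx=k,fy=k,interpolation=cv2.INTER_CUBIC)
for n in("side","top"):
    f=imaging.grab_frame(n);pickle.dump(f,open(n+'1.pkl','wb'));I.append(f['image'])
cv2.imwrite('pics/c2.png',np.hstack([z(I[1],180,165,80,90,5),z(I[0],160,230,120,113,4)[:450]]))
print(r.sense()['eef_pos'],r.sense()['tcp_rot'])
```

```text
[414.50999339 156.51105418 227.9548499 ] [-3.14129421e+00 -1.89099237e-03  2.07191788e-01]
```

View pics/c2.png

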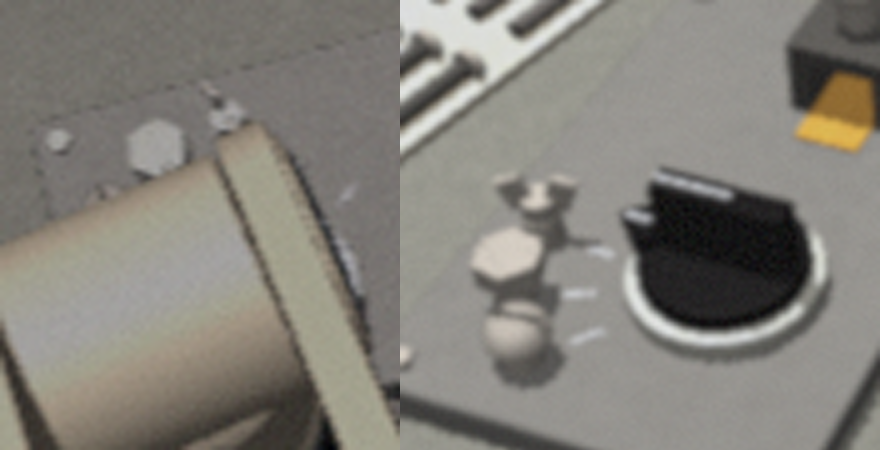

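The side view shows the white line running from (652,178) to (735,195), pointing at the wing bolt. I'll check that numerically while going to the mallet.

Run:
```python
from h import *
t,s=load(1);S=lambda x,y:np.array([160+(x-400+.5)/4-.5,230+(y+.5)/4-.5])
a=plane(s,S(735,195),82);b=plane(s,S(652,178),82);print(a,b,np.arctan2(*(b-a)[1::-1]))
```

```text
[552.86105724 182.78795479  82.        ] [592.79306149 193.94866118  82.        ] 0.2725382846656946
```

Request:
arm_command:
  deltas:
    - {"hand": 60,"tx": 5.8,"ty": 51,"tz": 0,"wx": 0,"wy": 0,"wz": 0}
    - {"hand": 60,"tx": 5.8,"ty": 51,"tz": 0,"wx": 0,"wy": 0,"wz": 0}
    - {"hand": 60,"tx": 5.8,"ty": 51,"tz": 0,"wx": 0,"wy": 0,"wz": 0}
    - {"hand": 60,"tx": 5.8,"ty": 51,"tz": 0,"wx": 0,"wy": 0,"wz": 0}
    - {"hand": 60,"tx": 5.8,"ty": 51,"tz": 0,"wx": 0,"wy": 0,"wz": 0}
    - {"hand": 60,"tx": 5.8,"ty": 51,"tz": 0,"wx": 0,"wy": 0,"wz": 0}
    - {"hand": 60,"tx": 5.8,"ty": 51,"tz": 0,"wx": 0,"wy": 0,"wz": 0}
    - {"hand": 60,"tx": 5.8,"ty": 51,"tz": 0,"wx": 0,"wy": 0,"wz": 0}

```text
clock: 7.95
eef_pos: [544.9, -236.0, 227.0]
tcp_rot: [3.141, -0.001, 0.206]
contact_force: [2.2, -1.0, 0.2]
opening: 0.703
grasp_force: 0.0
```

Request:
arm_command:
  deltas:
    - {"hand": 60,"tx": 0,"ty": 0,"tz": 30,"wx": 0,"wy": 0,"wz": 0.143}
    - {"hand": 60,"tx": 0,"ty": 0,"tz": 30,"wx": 0,"wy": 0,"wz": 0.143}
    - {"hand": 60,"tx": 0,"ty": 0,"tz": 30,"wx": 0,"wy": 0,"wz": 0.143}
    - {"hand": 60,"tx": 0,"ty": 0,"tz": 20,"wx": 0,"wy": 0,"wz": 0.143}
    - {"hand": 60,"tx": 0,"ty": 0,"tz": 0,"wx": 0,"wy": 0,"wz": 0}
    - {"hand": 60,"tx": 0,"ty": 0,"tz": 0,"wx": 0,"wy": 0,"wz": 0}

```text
clock: 8.7
eef_pos: [544.3, -234.0, 117.8]
tcp_rot: [3.142, -0.001, -0.362]
contact_force: [0.2, 0.0, 0.4]
opening: 0.702
grasp_force: 0.0
```

Request:
arm_command:
  deltas:
    - {"hand": 60,"tx": -1,"ty": 0,"tz": 30,"wx": 0,"wy": 0,"wz": 0}
    - {"hand": 60,"tx": 0,"ty": 0,"tz": 30,"wx": 0,"wy": 0,"wz": 0}
    - {"hand": 60,"tx": 0,"ty": 0,"tz": 20,"wx": 0,"wy": 0,"wz": 0}
    - {"hand": 60,"tx": 0,"ty": 0,"tz": 14,"wx": 0,"wy": 0,"wz": 0}
    - {"hand": 60,"tx": 0,"ty": 0,"tz": 0,"wx": 0,"wy": 0,"wz": 0}
    - {"hand": 60,"tx": 0,"ty": 0,"tz": 0,"wx": 0,"wy": 0,"wz": 0}

```text
clock: 9.45
eef_pos: [543.0, -233.4, 24.1]
tcp_rot: [3.142, -0.001, -0.365]
contact_force: [0.0, 0.5, 0.6]
opening: 0.705
grasp_force: 0.0
```

Request:
arm_command:
  deltas:
    - {"hand": 10,"tx": 0,"ty": 0,"tz": 0,"wx": 0,"wy": 0,"wz": 0}
    - {"hand": 10,"tx": 0,"ty": 0,"tz": 0,"wx": 0,"wy": 0,"wz": 0}
    - {"hand": 10,"tx": 0,"ty": 0,"tz": 0,"wx": 0,"wy": 0,"wz": 0}
    - {"hand": 10,"tx": 0,"ty": 0,"tz": 0,"wx": 0,"wy": 0,"wz": 0}
    - {"hand": 10,"tx": 0,"ty": 0,"tz": 0,"wx": 0,"wy": 0,"wz": 0}
    - {"hand": 10,"tx": 0,"ty": 0,"tz": 0,"wx": 0,"wy": 0,"wz": 0}
  squeeze: 110

```text
clock: 10.2
eef_pos: [542.7, -233.4, 24.1]
tcp_rot: [3.141, -0.001, -0.365]
contact_force: [-2.2, -0.0, 5.2]
opening: 0.236
grasp_force: 105.5
```

Run:
```python
from rig import r, imaging
import cv2,pickle,numpy as np
I=[]
z=lambda i,x,y,w,h,k:cv2.resize(i[y:y+h,x:x+w,::-1],None,fx=k,fy=k,interpolation=cv2.INTER_CUBIC)
for n in("side","top"):
    f=imaging.grab_frame(n);pickle.dump(f,open(n+'2.pkl','wb'));I.append(f['image'])
cv2.imwrite('pics/c3.png',np.hstack([z(I[1],180,165,80,110,5),z(I[0],310,130,100,138,4)[:550]]))
```

```text
(no output)
```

View pics/c3.png

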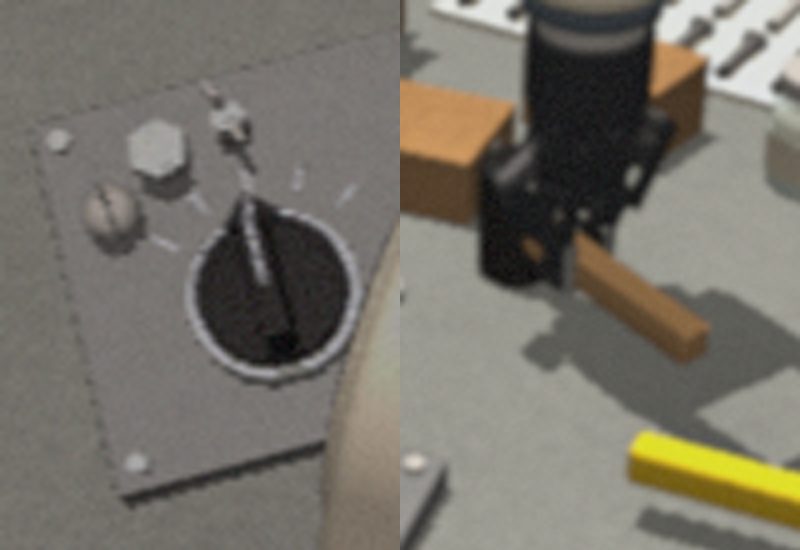

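The left crop shows the white line running through (250,190) to (260,280), straight at the middle tick and the wing bolt. The right crop shows the fingers around the handle. Now I'll lift the mallet and carry it over the punch.

Request:
arm_command:
  deltas:
    - {"hand": 10,"tx": 0,"ty": 0,"tz": -20,"wx": 0,"wy": 0,"wz": 0}
    - {"hand": 10,"tx": 0,"ty": 0,"tz": -40,"wx": 0,"wy": 0,"wz": 0}
    - {"hand": 10,"tx": 0,"ty": 0,"tz": -40,"wx": 0,"wy": 0,"wz": 0}
    - {"hand": 10,"tx": 0,"ty": 0,"tz": -30,"wx": 0,"wy": 0,"wz": 0}
    - {"hand": 10,"tx": 0,"ty": 0,"tz": 0,"wx": 0,"wy": 0,"wz": 0}

```text
clock: 10.92
eef_pos: [543.8, -233.7, 156.3]
tcp_rot: [3.141, -0.005, -0.365]
contact_force: [0.5, 0.5, -3.7]
opening: 0.236
grasp_force: 106.5
```

Request:
arm_command:
  deltas:
    - {"hand": 10,"tx": -13,"ty": -33,"tz": 0,"wx": 0,"wy": 0,"wz": 0}
    - {"hand": 10,"tx": -13.5,"ty": -33,"tz": 0,"wx": 0,"wy": 0,"wz": 0}
    - {"hand": 10,"tx": -13.5,"ty": -33,"tz": 0,"wx": 0,"wy": 0,"wz": 0}
    - {"hand": 10,"tx": -13.5,"ty": -33,"tz": 0,"wx": 0,"wy": 0,"wz": 0}
    - {"hand": 10,"tx": -13.5,"ty": -33,"tz": 0,"wx": 0,"wy": 0,"wz": 0}
    - {"hand": 10,"tx": -13.5,"ty": -33,"tz": 0,"wx": 0,"wy": 0,"wz": 0}
    - {"hand": 10,"tx": -13,"ty": -33,"tz": 0,"wx": 0,"wy": 0,"wz": 0}
    - {"hand": 10,"tx": -13,"ty": -32,"tz": 0,"wx": 0,"wy": 0,"wz": 0}

```text
clock: 11.92
eef_pos: [535.5, 51.7, 151.8]
tcp_rot: [3.141, 0.002, -0.365]
contact_force: [1.0, -0.2, -4.8]
opening: 0.238
grasp_force: 106.8
```

Request:
arm_command:
  deltas:
    - {"hand": 10,"tx": 0,"ty": 0,"tz": 0,"wx": 0,"wy": 0,"wz": 0}
    - {"hand": 10,"tx": 0,"ty": 0,"tz": 0,"wx": 0,"wy": 0,"wz": 0}

```text
clock: 12.18
eef_pos: [536.0, 50.3, 152.3]
tcp_rot: [3.141, 0.002, -0.365]
contact_force: [0.6, -0.7, -3.8]
opening: 0.236
grasp_force: 107.8
```

Run:
```python
from rig import r, imaging
import cv2,pickle,numpy as np
f=imaging.grab_frame("side");pickle.dump(f,open('side3.pkl','wb'))
cv2.imwrite('pics/c4.png',cv2.resize(f['image'][120:320,150:400,::-1],None,fx=3,fy=3,interpolation=cv2.INTER_CUBIC))
```

```text
(no output)
```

View pics/c4.png

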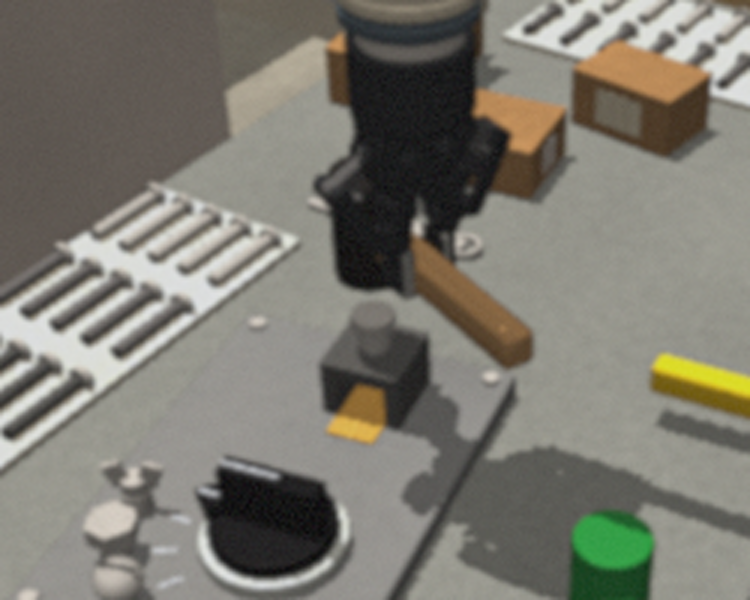

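The mallet's head, with its bottom at about (365,285), hangs straight above the punch at (375,315), and the selector is still on the wing bolt. Strike.

Request:
arm_command:
  deltas:
    - {"hand": 10,"tx": 0.5,"ty": 0,"tz": 25,"wx": 0,"wy": 0,"wz": 0}
    - {"hand": 10,"tx": 0,"ty": 0,"tz": 10,"wx": 0,"wy": 0,"wz": 0}
    - {"hand": 10,"tx": 0,"ty": 0,"tz": 9,"wx": 0,"wy": 0,"wz": 0}
    - {"hand": 10,"tx": 0,"ty": 0,"tz": 6,"wx": 0,"wy": 0,"wz": 0}
    - {"hand": 10,"tx": 0,"ty": 0,"tz": 3,"wx": 0,"wy": 0,"wz": 0}
    - {"hand": 10,"tx": 0,"ty": 0,"tz": 0,"wx": 0,"wy": 0,"wz": 0}

```text
clock: 12.98
eef_pos: [536.9, 50.4, 102.3]
tcp_rot: [-3.141, 0.0, -0.365]
contact_force: [-13.7, 1.0, 23.5]
opening: 0.24
grasp_force: 110.5
```

The force is about 27 N net, well above the spring's 9 N, so the punch is at its stop. Now I'll take the mallet back.

Request:
arm_command:
  deltas:
    - {"hand": 10,"tx": 0,"ty": 0,"tz": -13,"wx": 0,"wy": 0,"wz": 0}
    - {"hand": 10,"tx": 0,"ty": 0,"tz": -20,"wx": 0,"wy": 0,"wz": 0}
    - {"hand": 10,"tx": 0,"ty": 0,"tz": -20,"wx": 0,"wy": 0,"wz": 0}
    - {"hand": 10,"tx": 0,"ty": 0,"tz": 0,"wx": 0,"wy": 0,"wz": 0}

```text
clock: 13.48
eef_pos: [538.9, 50.5, 154.8]
tcp_rot: [-3.14, -0.004, -0.365]
contact_force: [0.2, 0.4, -3.6]
opening: 0.239
grasp_force: 107.5
```

Request:
arm_command:
  deltas:
    - {"hand": 10,"tx": 13,"ty": 33,"tz": 0,"wx": 0,"wy": 0,"wz": 0}
    - {"hand": 10,"tx": 13.5,"ty": 33,"tz": 0,"wx": 0,"wy": 0,"wz": 0}
    - {"hand": 10,"tx": 13.5,"ty": 33,"tz": 0,"wx": 0,"wy": 0,"wz": 0}
    - {"hand": 10,"tx": 13.5,"ty": 33,"tz": 0,"wx": 0,"wy": 0,"wz": 0}
    - {"hand": 10,"tx": 13.5,"ty": 33,"tz": 0,"wx": 0,"wy": 0,"wz": 0}
    - {"hand": 10,"tx": 13.5,"ty": 33,"tz": 0,"wx": 0,"wy": 0,"wz": 0}
    - {"hand": 10,"tx": 13,"ty": 33,"tz": 0,"wx": 0,"wy": 0,"wz": 0}
    - {"hand": 10,"tx": 13,"ty": 32,"tz": 0,"wx": 0,"wy": 0,"wz": 0}

```text
clock: 14.48
eef_pos: [542.5, -234.5, 152.1]
tcp_rot: [-3.142, 0.001, -0.365]
contact_force: [0.6, 0.7, -4.1]
opening: 0.236
grasp_force: 107.9
```

Request:
arm_command:
  deltas:
    - {"hand": 10,"tx": 0,"ty": 0,"tz": 30,"wx": 0,"wy": 0,"wz": 0}
    - {"hand": 10,"tx": 0,"ty": 0,"tz": 30,"wx": 0,"wy": 0,"wz": 0}
    - {"hand": 10,"tx": 0,"ty": 0,"tz": 30,"wx": 0,"wy": 0,"wz": 0}
    - {"hand": 10,"tx": 0,"ty": 0,"tz": 20,"wx": 0,"wy": 0,"wz": 0}
    - {"hand": 10,"tx": 0,"ty": 0,"tz": 10,"wx": 0,"wy": 0,"wz": 0}
    - {"hand": 10,"tx": 0,"ty": 0,"tz": 0,"wx": 0,"wy": 0,"wz": 0}

```text
clock: 15.22
eef_pos: [542.4, -233.2, 32.4]
tcp_rot: [-3.142, 0.001, -0.365]
contact_force: [-0.2, -0.3, -3.2]
opening: 0.238
grasp_force: 108.1
```

Run:
```python
from rig import r, imaging
import cv2,pickle,numpy as np
f=imaging.grab_frame("side");pickle.dump(f,open('side4.pkl','wb'))
print(r.sense()['eef_pos'],r.sense()['contact_force'])
cv2.imwrite('pics/c5.png',cv2.resize(f['image'][130:330,150:400,::-1],None,fx=3,fy=3,interpolation=cv2.INTER_CUBIC))
```

```text
[ 542.9212485  -233.38812342   33.19416555] [-0.24224516 -0.46554825 -3.90163072]
```

View pics/c5.png

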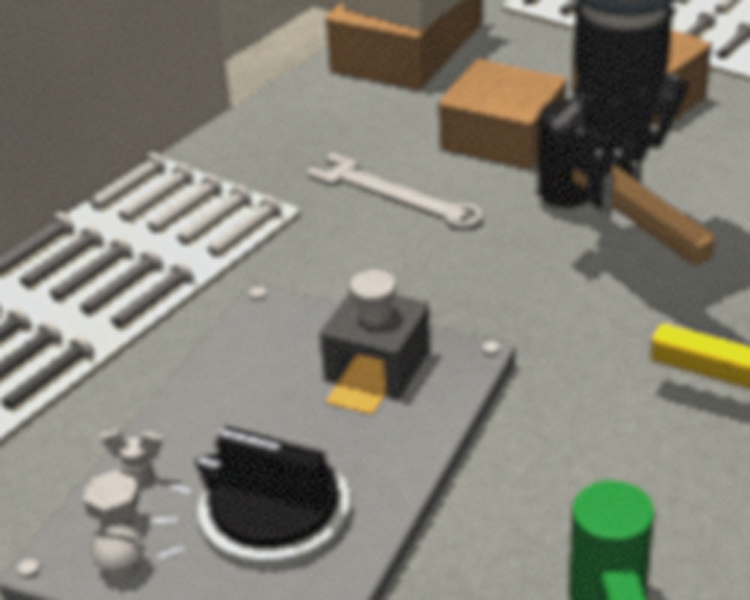

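The punch is back up at (372,285) and the selector is still on the wing bolt. The mallet is upright about 8 mm above the counter, so I'll lower it in small steps.

Request:
arm_command:
  deltas:
    - {"hand": 10,"tx": 0,"ty": 0,"tz": 4,"wx": 0,"wy": 0,"wz": 0}
    - {"hand": 10,"tx": 0,"ty": 0,"tz": 3,"wx": 0,"wy": 0,"wz": 0}
    - {"hand": 10,"tx": 0,"ty": 0,"tz": 2,"wx": 0,"wy": 0,"wz": 0}
    - {"hand": 10,"tx": 0,"ty": 0,"tz": 0,"wx": 0,"wy": 0,"wz": 0}

```text
clock: 15.78
eef_pos: [542.8, -233.3, 24.3]
tcp_rot: [-3.142, 0.0, -0.365]
contact_force: [-0.2, -0.3, -4.0]
opening: 0.235
grasp_force: 108.1
```

Request:
arm_command:
  deltas:
    - {"hand": 10,"tx": 0,"ty": 0,"tz": 1,"wx": 0,"wy": 0,"wz": 0}
    - {"hand": 10,"tx": 0,"ty": 0,"tz": 1,"wx": 0,"wy": 0,"wz": 0}
    - {"hand": 10,"tx": 0,"ty": 0,"tz": 0,"wx": 0,"wy": 0,"wz": 0}
    - {"hand": 10,"tx": 0,"ty": 0,"tz": 0,"wx": 0,"wy": 0,"wz": 0}

```text
clock: 16.27
eef_pos: [542.8, -233.4, 23.1]
tcp_rot: [3.142, -0.0, -0.365]
contact_force: [-3.4, 1.4, 6.3]
opening: 0.239
grasp_force: 109.9
```

On the counter now. I'll release slowly and rise.

Request:
arm_command:
  deltas:
    - {"hand": 26,"tx": 0,"ty": 0,"tz": 0,"wx": 0,"wy": 0,"wz": 0}
    - {"hand": 35,"tx": 0,"ty": 0,"tz": 0,"wx": 0,"wy": 0,"wz": 0}
    - {"hand": 50,"tx": 0,"ty": 0,"tz": 0,"wx": 0,"wy": 0,"wz": 0}
    - {"hand": 60,"tx": 0,"ty": 0,"tz": 0,"wx": 0,"wy": 0,"wz": 0}
    - {"hand": 60,"tx": 0,"ty": 0,"tz": 0,"wx": 0,"wy": 0,"wz": 0}

```text
clock: 16.9
eef_pos: [542.8, -233.4, 22.2]
tcp_rot: [-3.142, -0.0, -0.365]
contact_force: [-0.3, 0.3, 0.2]
opening: 0.702
grasp_force: 0.0
```

Request:
arm_command:
  deltas:
    - {"hand": 60,"tx": 0,"ty": 0,"tz": -15,"wx": 0,"wy": 0,"wz": 0}
    - {"hand": 60,"tx": 0,"ty": 0,"tz": -30,"wx": 0,"wy": 0,"wz": 0}
    - {"hand": 60,"tx": 0,"ty": 0,"tz": -50,"wx": 0,"wy": 0,"wz": 0}
    - {"hand": 60,"tx": 0,"ty": 0,"tz": -50,"wx": 0,"wy": 0,"wz": 0}
    - {"hand": 60,"tx": -40,"ty": 0,"tz": -40,"wx": 0,"wy": 0,"wz": 0}
    - {"hand": 60,"tx": -50,"ty": 0,"tz": 0,"wx": 0,"wy": 0,"wz": 0}
    - {"hand": 60,"tx": 0,"ty": 0,"tz": 0,"wx": 0,"wy": 0,"wz": 0}

```text
clock: 17.77
eef_pos: [455.8, -200.0, 208.5]
tcp_rot: [3.142, 0.001, -0.365]
contact_force: [1.3, 0.4, -0.4]
opening: 0.705
grasp_force: 0.0
```

Run:
```python
from rig import r, imaging
import cv2,pickle,numpy as np
f=imaging.grab_frame("side")
cv2.imwrite('pics/c6.png',cv2.resize(f['image'][130:330,150:400,::-1],None,fx=3,fy=3,interpolation=cv2.INTER_CUBIC))
```

```text
(no output)
```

View pics/c6.png

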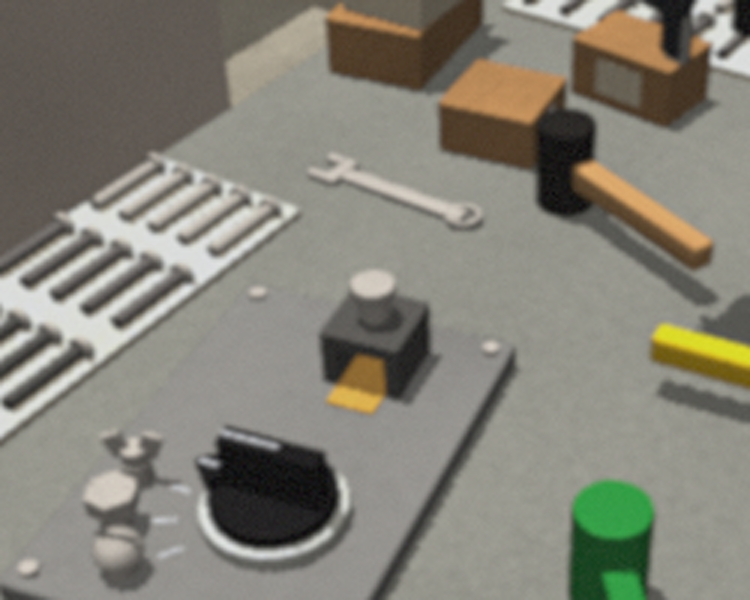

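The mallet stands upright on its head at (566,160), the punch is up at (372,285), and the selector is on the wing bolt.

```bash
python3 -c "
from rig import r
print(r.sign_off())"
```

```text
the job is handed in; nothing more can be done
None
```

The selector is clicked in on the wing bolt, the punch was driven to its stop with the mallet and is back up, the mallet stands on its head where it was, and the job is handed in at about 18 s of the 67 s limit; the hand-in returned no verdict.

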